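# Jack up the hinged inspection plate and hold it

### The arm

A 6-joint arm with a two-finger parallel gripper is mounted at the origin on the work surface. World frame = base frame: x ahead of the robot, y to its left, z up, the work surface at z = 0. Lengths are in mm, angles in rad, forces in N, time in s.
With the tool pointing down it reaches from about 350 to 775 mm from the base axis. Payload 7.3 kg.
Tool frame: the origin (TCP) lies on the centre line of the jaws, within the pads' length; the fingertips stand 22 mm ahead of it and the grasp point (between the pads) lies 3 mm ahead of it; z points along the fingers, y is the direction in which the jaws open and shut (so a half turn about z gives the same grasp; the last joint's range is limited). The gripper opens to 92 mm and grips with 3 to 60 N. Pads are 19 mm wide; open, the fingers measure 130 mm over their backs; the gripper's body (75 mm by 190 mm) begins 47 mm behind the grasp point.
Start: joints at [1.129, 0.342, 1.524, -0, 1.275, -0.146], TCP at [153.024, 502.221, 248.741] pointing down, gripper open.
Joint ranges: [-2.53, 2.53], [-0.77, 2.02], [0.04, 2.7], [-1, 4.14], [0.28, 2.66], [-3.11, 3.11]. Speed limits (rad/s): [2.57, 2.57, 3.14, 3.14, 3.14, 3.14].

### API

Orientations are given as [roll, pitch, yaw] about the fixed x, y, z axes, in that order (R = Rz(yaw) Ry(pitch) Rx(roll)).
In Python, from plant import get_obs, capture, bot, spot_in gives the robot as it stands.
- The arm moves only by the shell command python3 -m handwheel 'ROWS' [OPENING]. ROWS is JSON, a list of rows, each a list of 2 entries, a list of its own where there are three numbers: the shift along the world's x, y, z in mm, then the turn, a rotation vector about the world's x, y, z in rad. In form: [[[x, y, z], [wx, wy, wz]], ...]. A call has 1 to 12 rows; each row shifts and turns the commanded pose from where the row before left it; what a row does not reach is not made up. A row lasts 1/8 s, in which the tool goes at most 62.5 mm and 10.7 degrees, less where a joint would pass 70% of its speed; a pose out of reach is approached as far as the arm can. A call is refused whole if a number of a shift passes 62.5 or a number of a turn 0.188, either way. A call with a gripper value outside its range is refused whole. OPENING is the closure, from 0 (fully open) to 1 (shut), set as the call begins (- or left out, the last holds). The fingers move at their own pace and stop on an object; the grip force is fixed at half the most. Time passes only in rows, so rows that do not move let the fingers close. It gives the time, the measured TCP pose, the force and the opening at its end, in the units of the state.
- get_obs(): the state, without advancing time (a new reading comes with each control period).
- capture(name): name is "side" or "top" or "wrist"; returns a dict with "img" (480x640x3 uint8, red, green, blue), "fx", "fy", "cx", "cy" (pixels), "cam_to_world" (4x4, takes a point from camera to world coordinates). Camera axes: x right, y up, looking along -z (the intrinsics and any distortion apply to the point x, -y, -z); pixel columns grow to the right and rows downward; lengths in mm; the calibration is good to about 2 mm. A picture is of the moment at which its call begins. There is no depth.
- bot.close_job(): hands the job in, once; it reports no verdict.
Trained networks look in the newest picture that a camera, given by its name, has taken for a name from the list of things; names that differ only in an ending like _2 or _b are one class to them, and where a whole thing is asked for, a point or a joint stands for the part that bears it (a point fixed in the world has none). Each returns a list of dicts, best first, with "score" (0 to 1); they miss things now and then, are a little off and sometimes report something else, mostly with a low value. They report only what shows in the picture. A call takes as long as a camera call.
- spot_in(thing, camera): "xyz" ([x, y, z] in mm, in the coordinates of the camera as it stood for that picture, good to about 4 mm: the middle of the surface that is visible of it).
The state is a dict: "time": time; "joint_positions": joint angles; "dq": joint speeds; "tau": joint torques, N m; "tool_pos": TCP position; "tcp_rot": TCP orientation; "contact_force": force on the tool from outside, world axes, zero at the start; "moment": the same for the moment, N m; "grip_width": finger opening in mm.
Only numpy, scipy, OpenCV 4.12 (cv2) and the standard library are available. Lean on these libraries where they do the work, as an engineer would, in place of code of your own. Each camera call takes 0.05 s, during which the arm holds its last target. There are 200 camera calls.

### The job

Lift the free end of the hinged measuring plate with the small lever jack: stand the jack on the table with its saddle centred under the marked lift pad (the pad below the round-ended lug that carries a stud on top) while its handle is still up, then push the jack's handle all the way down in a full stroke so that the saddle raises the plate. Finish while holding the handle fully down with the fingers: the plate must be carried by the jack alone, and the ring gauge, the gauge block and the ball stand must stay where they are.

Things in the scene. Friction and masses are not known exactly. Their poses are not given: they have to be found in the camera images.
- jack_grip (a point): Loose lever jack (about 0.8 kg) upright on the table; point at the centre of its grip block, 41 mm above the underside. x axis towards the saddle, z up. Block 40 mm along x, 36 across y (grasp across y from above), 10 to 72 mm above the underside. Foot 10 mm thick, 80 across y, x = -125 to +95 mm. Saddle barrel (diameter 40 mm) at x = +70 mm; handle leaves towards -x.
- jack_saddle: Jack saddle, a flat steel disc of 36 mm diameter; origin at the centre of its top face, z up. 58 mm above the jack's underside with the handle up, and it rises straight up by 35 mm over the handle's full stroke (7 mm per 0.1 rad), linked rigidly to the handle.
- jack_handle (a joint): Handle angle, rad: 0 up (rest), 0.5 fully down; a spring returns it when let go. Pivot at jack x = -35 mm from the grip block's centre, 55 mm above the underside; paddle centre 170 mm from the pivot, away from the saddle, 0.38 rad above level when up, 0.12 below level when down. Pushing takes about 2 N at the paddle unloaded, 6 to 9 N with the plate's load.
- paddle_top (a point): Centre of the upper face of the rubber paddle at the free end of the jack's handle, where it is pushed down. Paddle 50 mm along the handle, 40 mm across, 12 mm thick. About 124 mm above the table with the handle up, 41 mm fully down. Axes: those of the jack with the handle up, turning with the handle (so the paddle's face leans 0.38 rad from this frame's z, towards the saddle).
- lift_pad (a point): Centre of the underside of the round rubber lift pad (diameter 32 mm) below the marked lug, 72 mm above the table with the plate down. x axis: from the pad towards plate and hinge (bring the jack in along it). Lug 34 mm wide, round end 42 mm, stud (18 mm wide, 7 high) on top above the pad. Fixed base and plate edge begin 55 and 62 mm beyond. The plain square ear 78 mm to +y is no lift point.
- sine_plate (a joint): Tilt of the hinged plate about its far edge, rad: 0 lying on its rest, grows as the free end is lifted. Pad to hinge is 280 mm; the jack's full stroke from under the pad gives about 0.075.
- jack: The whole jack; origin at the middle of the grip block on the underside of the foot, x towards the saddle, z up.
- ring_gauge: Bystander: steel ring 70 mm across, 28 mm high; origin under its centre.
- gauge_block: Bystander: steel block with holes, 50 x 75 x 25 mm; origin under its centre.
- ref_sphere: Bystander: white ball on a stem, foot 56 mm across, 85 mm high; origin under its foot.

How it is judged:
By the outcome, as a careful person would: the job done as asked, in the order asked, and still so for the second after the job is handed in, while the arm keeps its last pose, push and grip.
It also fails if it takes over 54 s, if anything falls off the work surface, if the arm or the gripper's body presses on something with over 40 N, if the wrist force passes 120 N, or if a joint passes its speed limit or range.

## Working session

There is one attempt and no reset: what is moved stays moved. The work goes in short steps, Python scripts to look and compute and a shell command to move; the robot and the scene stay as the last step left them, time stands still between calls to the robot, and variables do not carry over. Pictures are saved under pics/ and viewed, about 8 in all and at most 12, crops included, and the job is handed in when it is done.

```bash
mkdir -p pics; cat > h.py <<'E'
import numpy as np, cv2
from plant import get_obs, capture, bot, spot_in
def w(c,p): 
    M=np.array(c["cam_to_world"]); return (M@np.r_[p,1])[:3]
def proj(c,P):
    M=np.linalg.inv(np.array(c["cam_to_world"])); q=M@np.r_[P,1]
    return np.array([c["cx"]+c["fx"]*q[0]/-q[2], c["cy"]+c["fy"]*(-q[1])/-q[2]])
def atz(c,u,v,z):
    M=np.array(c["cam_to_world"]); d=M[:3,:3]@np.array([(u-c["cx"])/c["fx"],-(v-c["cy"])/c["fy"],-1.]); o=M[:3,3]
    return o+d*(z-o[2])/d[2]
def save(c,n): cv2.imwrite("pics/"+n,cv2.cvtColor(c["img"],cv2.COLOR_RGB2BGR))
E
python3 - <<'E'
from h import *
np.set_printoptions(precision=1,suppress=True)
for cam in ["top","side"]:
    c=capture(cam); save(c,cam+"0.png"); print(cam,[k for k in c if k!="img"],np.array(c["cam_to_world"])[:3,3],c["fx"])
    for t in ["jack_grip","jack_saddle","paddle_top","lift_pad","jack","sine_plate","ring_gauge","gauge_block","ref_sphere"]:
        try: print(t,[(round(r["score"],2),w(c,r["xyz"])) for r in spot_in(t,cam)[:2]])
        except Exception as e: print(t,e)
print(get_obs())
E
```

```text
top ['fx', 'fy', 'cx', 'cy', 'cam_to_world'] [ 333.5  -44.1 1382.2] 535.4894391966598
jack_grip [(0.72, array([ 579.3, -295.2,   11.5]))]
jack_saddle [(0.51, array([ 535.5, -206.8,   56.9])), (0.24, array([ 579.1, -298.2,   10.4]))]
paddle_top [(0.93, array([ 642.9, -422.5,  112.8]))]
lift_pad [(0.56, array([593.5, 287.9,  96.8]))]
jack [(0.7, array([ 582.8, -294.6,    8.9]))]
sine_plate [(0.59, array([591.1, 283.7,  91.9]))]
ring_gauge [(0.74, array([774.6,  72.6,  20. ])), (0.69, array([398.5, 185.1,  26.4]))]
gauge_block [(0.73, array([777.6,  73.5,  18.3]))]
ref_sphere [(0.87, array([ 772.2, -109.5,   12.5])), (0.32, array([ 539.4, -205.6,   56.7]))]
side ['fx', 'fy', 'cx', 'cy', 'cam_to_world'] [ 510.3  788.8 1005.7] 533.0164413582899
jack_grip [(0.62, array([ 580.5, -261.6,   31.3]))]
jack_saddle []
paddle_top [(0.61, array([ 638.3, -416.4,  116.4]))]
lift_pad [(0.97, array([589.4, 319.9,  94.6])), (0.38, array([ 579.4, -263.1,   27. ]))]
jack [(0.85, array([ 581. , -263. ,   28.2])), (0.52, array([589.9, 318. ,  95.3]))]
sine_plate [(0.62, array([595. , 315.8, 100.5]))]
ring_gauge [(0.93, array([390.9, 195.2,  28.1]))]
gauge_block [(0.72, array([593.4, 316.1,  99.1])), (0.65, array([775.5,  75.9,  32.7]))]
ref_sphere [(0.64, array([ 771.2, -110. ,    8.4]))]
{'time': 1.0, 'joint_positions': array([ 1.1,  0.3,  1.5, -0. ,  1.3, -0.1]), 'dq': array([ 0., -0., -0., -0.,  0., -0.]), 'tau': array([  0. , -43.1, -24.4,   0.1,   0. ,   0. ]), 'tool_pos': array([153. , 502.2, 248.7]), 'tcp_rot': array([3.1, 0. , 2.8]), 'contact_force': array([ 0.5, -0.5,  0.1]), 'moment': array([ 0. , -0. , -0.1]), 'grip_width': 91.92901020493687}
```

View pics/top0.png

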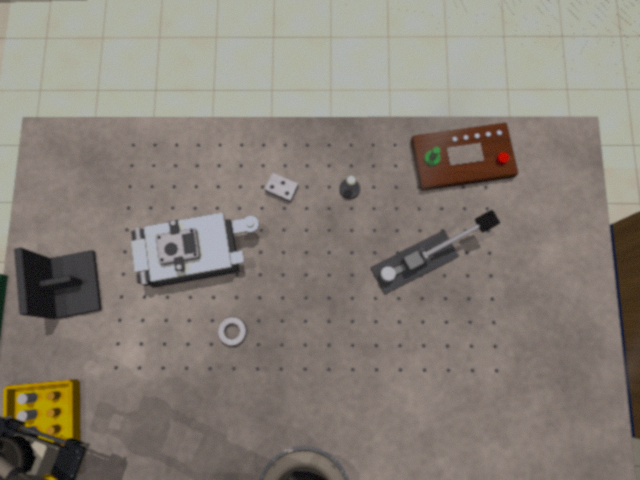

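View pics/side0.png

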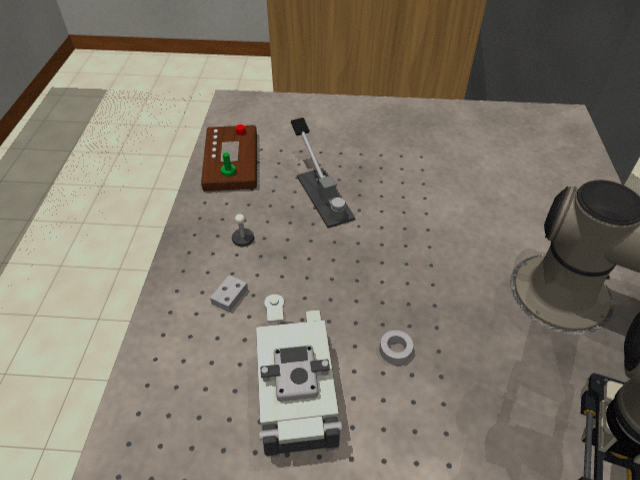

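Top view: jack saddle at (388,274), grip block at (414,260), paddle at (487,220). Lug stud at (251,224), square ear around (237,258), plate right edge about x=235. Side view: stud (274,299), saddle (338,204), paddle (300,126), block (327,182).

```bash
python3 - <<'E'
from h import *
np.set_printoptions(precision=3,suppress=True)
t=capture("top"); s=capture("side")
def tri(a,b):
    A=[];B=[]
    for c,(u,v) in ((t,a),(s,b)):
        M=np.array(c["cam_to_world"]); o=M[:3,3]; d=atz(c,u,v,0)-o; d/=np.linalg.norm(d)
        P=np.eye(3)-np.outer(d,d); A.append(P);B.append(P@o)
    return np.linalg.lstsq(np.vstack(A),np.hstack(B),rcond=None)[0]
print("stud",tri((251,224),(274,299)),"saddle",tri((388,274),(338,203)),"paddle",tri((487,220),(300,126)),"block",tri((414,260),(327,182)))
sa=atz(t,388,274,58);pa=atz(t,487,220,122);g=atz(t,414,259.5,72)
print(sa,pa,g,np.arctan2(*(sa-pa)[1::-1]),np.arctan2(*(sa-g)[1::-1]))
# plate long edges at top z~90
for a,b in (((133,234),(229,214)),((150,284),(241,270))):
    A=atz(t,*a,90);B=atz(t,*b,90);print(A,B,np.arctan2(*(A-B)[1::-1]))
o=get_obs();print(o["tcp_rot"])
c=capture("wrist");M=np.array(c["cam_to_world"]);print(M,c["fx"])
E
```

```text
stud [654.733 134.621  95.138] saddle [ 536.35  -206.466   56.457] paddle [ 656.865 -438.849  123.361] block [ 569.184 -269.777   70.449]
[ 536.645 -206.359   58.   ] [ 659.434 -439.644  122.   ] [ 571.055 -269.685   72.   ] 2.055298453551809 2.0685304199857812
[629.991 429.185  90.   ] [681.915 191.249  90.   ] 1.7856573848090143
[504.81  378.166  90.   ] [540.248 156.428  90.   ] 1.729275697874659
[3.142 0.    2.846]
[[  0.292  -0.927  -0.234  90.416]
 [  0.956   0.283   0.072 521.387]
 [ -0.     -0.245   0.97  384.485]
 [  0.      0.      0.      1.   ]] 395.1974941914275
```

```bash
python3 -m handwheel '[[[40,-36,0],[0,0,-0.1]],[[40,-36,0],[0,0,-0.1]],[[40,-36,0],[0,0,-0.1]],[[40,-36,0],[0,0,-0.1]],[[40,-36,0],[0,0,-0.1]],[[40,-36,0],[0,0,-0.1]],[[40,-36,0],[0,0,-0.1]],[[40,-36,0],[0,0,-0.1]],[[40,-36,0],[0,0,-0.1]],[[40,-36,0],[0,0,-0.1]],[[40,-36,0],[0,0,-0.1]],[[0,0,0],[0,0,0]]]'
python3 - <<'E'
from h import *
c=capture("wrist"); save(c,"w1.png"); M=np.array(c["cam_to_world"]); print(M.round(3).tolist(),c["fx"],c["cx"],c["cy"])
np.savez("w1",**{k:c[k] for k in c})
print(proj(c,[654.7,134.6,95]))
for t in ["lift_pad","ring_gauge","gauge_block"]: print(t,[(round(r["score"],2),w(c,r["xyz"])) for r in spot_in(t,"wrist")[:2]])
E
```

```text
time: 2.65
tool_pos: [595.0, 103.3, 247.8]
tcp_rot: [-3.142, 0.001, 1.741]
contact_force: [-0.2, 0.5, 0.3]
grip_width: 92.4
[[0.986, -0.164, -0.041, 583.9], [0.169, 0.955, 0.242, 167.938], [-0.0, -0.246, 0.969, 383.471], [0.0, 0.0, 0.0, 1.0]] 395.1974941914275 320.48016816904703 234.27409364573322
[407.90758441 197.00335508]
lift_pad []
ring_gauge [(0.96, array([391.75756649, 186.92044211,  26.55318903]))]
gauge_block [(0.88, array([774.08657601,  80.77281119,  27.89069622]))]
```

View pics/w1.png

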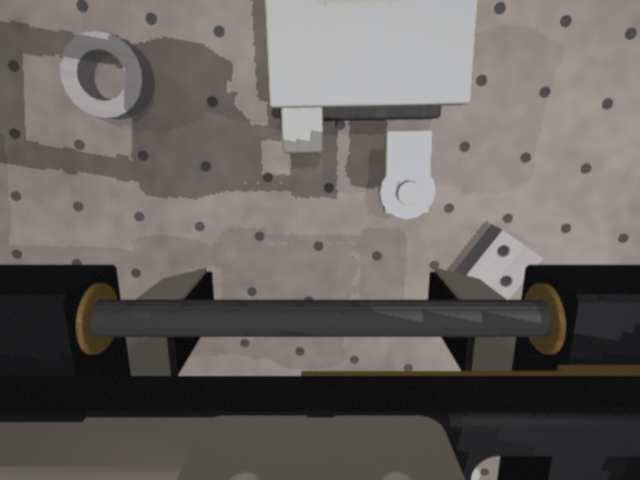

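Stud top at about (409,192). The plate's front edge runs (272,107)–(470,102), with the ear at (302,130). The gauge block is at lower right, partly occluded.

```bash
python3 - <<'E'
from h import *
np.set_printoptions(precision=2,suppress=True)
c=dict(np.load("w1.npz"))
g=cv2.cvtColor(c["img"],cv2.COLOR_RGB2GRAY)
# stud circle
h=cv2.HoughCircles(cv2.GaussianBlur(g,(3,3),0)[150:240,360:460],cv2.HOUGH_GRADIENT,1,20,param1=80,param2=10,minRadius=9,maxRadius=16);print(None if h is None else h[0][:3]+[360,150,0])
print("stud",atz(c,409,192,95), atz(c,407.5,197,88))
E1,E2=atz(c,272,107,88),atz(c,470,102,88);d=E2-E1;print("front edge",E1,E2,"normal yaw",np.arctan2(d[1],d[0])+np.pi/2,np.linalg.norm(d))
for a,b in (((387,132),(386,178)),((431,132),(432,175)),((266,0),(272,105)),((475,0),(470,102))):
    A,B=atz(c,*a,88),atz(c,*b,88);print(A,np.arctan2(*(A-B)[1::-1]))
cv2.imwrite("pics/w1c.png",cv2.resize(cv2.cvtColor(c["img"],cv2.COLOR_RGB2BGR)[80:240,250:490],None,fx=3.3,fy=3.3,interpolation=cv2.INTER_CUBIC))
E
```

```text
[[409.5 193.5  14.6]]
stud [654.67 138.34  95.  ] [656.11 133.74  88.  ]
front edge [546.51 180.56  88.  ] [684.78 207.69  88.  ] normal yaw 1.7645827107555083 140.90081430184668
[630.96 177.52  88.  ] 1.759440117162919
[662.34 182.9   88.  ] 1.8329932400167777
[533.02 247.68  88.  ] 1.770394519258267
[671.14 271.33  88.  ] 1.7819105115028862
```

View pics/w1c.png

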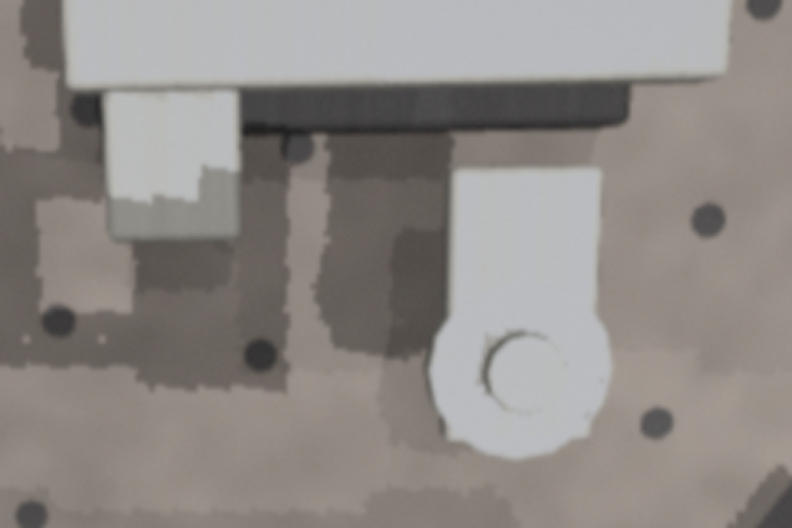

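```bash
python3 -m handwheel '[[[-3,-46,0],[0,0,0.04]],[[-3,-46,0],[0,0,0.04]],[[-3,-46,0],[0,0,0.04]],[[-3,-46,0],[0,0,0.04]],[[-3,-46,0],[0,0,0.04]],[[-3,-46,0],[0,0,0.04]],[[-3,-46,-20],[0,0,0.04]],[[-4,-48,-20],[0,0,0.04]],[[0,0,0],[0,0,0]]]' 0.2
python3 - <<'E'
from h import *
np.set_printoptions(precision=1,suppress=True)
c=capture("wrist"); save(c,"w2.png"); np.savez("w2",**{k:c[k] for k in c})
for t in ["jack_saddle","jack_grip"]: print(t,[(round(r["score"],2),w(c,r["xyz"])) for r in spot_in(t,"wrist")[:2]])
E
```

```text
time: 3.98
tool_pos: [566.7, -265.1, 207.0]
tcp_rot: [-3.14, -0.002, 2.064]
contact_force: [-0.2, 0.3, -0.6]
grip_width: 73.5
jack_saddle [(0.59, array([ 535.9, -208.3,   55.4]))]
jack_grip [(0.82, array([ 563.5, -251. ,    7.3]))]
```

View pics/w2.png

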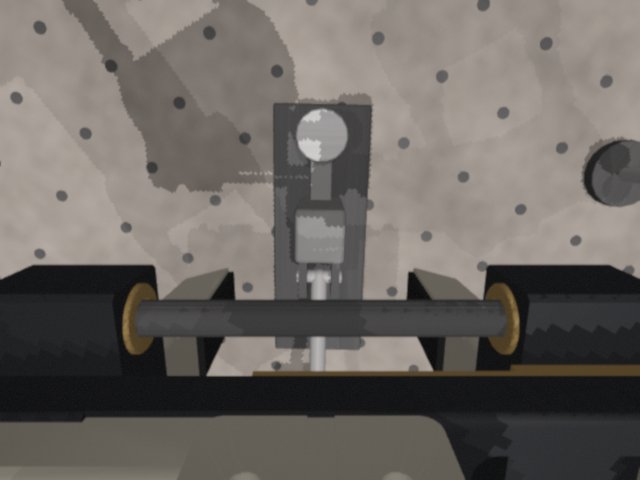

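Saddle disc centre at (322,135), block around (319,237), foot front edge corners (273,103)/(371,106).

```bash
python3 - <<'E'
from h import *
np.set_printoptions(precision=3,suppress=True)
c=dict(np.load("w2.npz"))
s=atz(c,322,135,58); print("saddle",s)
fl,fr=atz(c,273.5,103,10),atz(c,371,106,10); rl,rr=atz(c,276.5,347,10),atz(c,363,348,10)
d=fr-fl; print(fl,fr,np.linalg.norm(d),"yaw",np.arctan2(d[1],d[0])+np.pi/2)
for a,b in ((fl,rl),(fr,rr)): print(np.arctan2(*(a-b)[1::-1]))
m=(fl+fr)/2-(rl+rr)/2; print("mid yaw",np.arctan2(m[1],m[0]),np.linalg.norm(m))
for y in (2.05,2.06,2.07,2.08): print(y,s[:2]-70*np.array([np.cos(y),np.sin(y)]))
E
```

```text
saddle [ 536.254 -207.122   58.   ]
[ 490.227 -203.53    10.   ] [ 560.248 -168.55    10.   ] 78.2728473284984 yaw 2.034101543234408
2.0476452964682874
2.0599158709079575
mid yaw 2.0537606914994297 216.52269397135706
2.05 [ 568.529 -269.238]
2.06 [ 569.149 -268.912]
2.07 [ 569.765 -268.58 ]
2.08 [ 570.378 -268.242]
```

```bash
python3 -m handwheel '[[[2,-4,-30],[0,0,-0.009]],[[0,0,-30],[0,0,0]],[[0,0,-30],[0,0,0]],[[0,0,-25],[0,0,0]],[[0,0,-20],[0,0,0]],[[0,0,-13],[0,0,0]],[[0,0,0],[0,0,0]]]' && python3 -m handwheel '[[[0,0,0],[0,0,0]],[[0,0,0],[0,0,0]],[[0,0,0],[0,0,0]],[[0,0,0],[0,0,0]],[[0,0,0],[0,0,0]],[[0,0,0],[0,0,0]]]' 1
```

```text
time: 5.0
tool_pos: [570.2, -266.6, 60.6]
tcp_rot: [-3.141, -0.001, 2.058]
contact_force: [-0.1, -0.7, 0.2]
grip_width: 73.5
time: 5.75
tool_pos: [569.4, -268.2, 61.0]
tcp_rot: [-3.141, -0.0, 2.056]
contact_force: [-5.4, -2.5, 4.6]
grip_width: 36.0
```

```bash
python3 -m handwheel '[[[0,0,5],[0,0,0]],[[0,0,10],[0,0,0]],[[0,0,15],[0,0,0]],[[0,0,0],[0,0,0]],[[0,0,0],[0,0,0]]]' 
python3 - <<'E'
from h import *
np.set_printoptions(precision=2,suppress=True)
c=capture("wrist"); save(c,"w3.png"); o=get_obs(); T=o["tool_pos"];print(T,o["tcp_rot"],o["contact_force"])
g=cv2.GaussianBlur(cv2.cvtColor(c["img"],cv2.COLOR_RGB2GRAY),(3,3),0)
h=cv2.HoughCircles(g[0:260,200:440],cv2.HOUGH_GRADIENT,1,60,param1=80,param2=15,minRadius=25,maxRadius=70);print(None if h is None else h[0][:3]+[200,0,0])
print(c["cx"],proj(c,[569.4-70*np.cos(-1.086),-268.2-70*np.sin(-1.086),58+T[2]-61]))
for t in ["jack_saddle"]: print(t,[(round(r["score"],2),w(c,r["xyz"])) for r in spot_in(t,"wrist")[:2]])
E
```

```text
time: 6.38
tool_pos: [569.9, -267.6, 90.8]
tcp_rot: [3.141, -0.0, 2.057]
contact_force: [-0.1, 0.2, -8.1]
grip_width: 36.0
[ 569.76 -267.54   90.44] [-3.14 -0.    2.06] [-0.18 -0.21 -8.37]
[[323.5 120.5  52.6]
 [366.5 224.5  63.9]]
320.48016816904703 [318.66 121.59]
jack_saddle [(0.92, array([ 534.66, -207.14,   87.28]))]
```

View pics/w3.png

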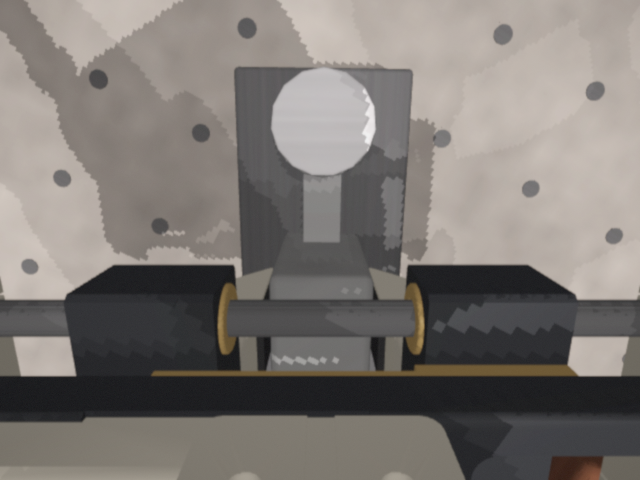

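Saddle disc at (323.5,121.5); the jack hangs level and straight in the grip.

```bash
python3 - <<'E'
from h import *
np.set_printoptions(precision=2,suppress=True)
c=capture("wrist"); o=get_obs(); T=np.array(o["tool_pos"]); y=o["tcp_rot"][2]
R=lambda a:np.array([[np.cos(a),-np.sin(a)],[np.sin(a),np.cos(a)]])
s=atz(c,323.5,121.5,T[2]-3); print(s, T)
off=R(-y)@(s-T)[:2]; print("off in jack frame",off)
w1=dict(np.load("w1.npz")); st=atz(w1,409.4,192.7,92); di=atz(w1,407.6,191.2,85); print(st,di)
pad=(st+di)[:2]/2
for pb in (0,-30,-75): print(pb, pad+R(1.77)@(np.array([pb,0])-off))
E
```

```text
[ 537.98 -205.39   87.25] [ 569.73 -267.57   90.25]
off in jack frame [69.81 -0.96]
[655.81 137.58  92.  ] [655.94 137.73  85.  ]
0 [668.75  69.03]
-30 [674.68  39.63]
-75 [683.59  -4.48]
```

```bash
python3 -m handwheel '[[[11,29,0],[0,0,-0.032]],[[11,29,0],[0,0,-0.032]],[[11,29,0],[0,0,-0.032]],[[11,29,0],[0,0,-0.032]],[[11,29,0],[0,0,-0.032]],[[11,29,0],[0,0,-0.032]],[[11,29,0],[0,0,-0.032]],[[11,29,0],[0,0,-0.032]],[[11,29,0],[0,0,-0.032]],[[0,0,-12],[0,0,0]],[[0,0,-12],[0,0,0]],[[0,0,0],[0,0,0]]]'; python3 -m handwheel '[[[0,0,0],[0,0,0]],[[0,0,0],[0,0,0]]]'
```

```text
time: 8.02
tool_pos: [667.5, -7.6, 64.6]
tcp_rot: [-3.138, -0.001, 1.768]
contact_force: [-0.5, -0.1, -7.4]
grip_width: 35.9
time: 8.28
tool_pos: [669.3, -7.4, 67.3]
tcp_rot: [3.141, 0.0, 1.768]
contact_force: [-0.0, 0.2, -7.8]
grip_width: 35.6
```

```bash
python3 -m handwheel '[[[0,15,0],[0,0,0]],[[0,15,0],[0,0,0]],[[0,15,0],[0,0,0]],[[0,15,0],[0,0,0]],[[0,10,0],[0,0,0]],[[0,6,0],[0,0,0]],[[0,0,0],[0,0,0]],[[0,0,0],[0,0,0]]]'
python3 - <<'E'
from h import *
np.set_printoptions(precision=2,suppress=True)
c=capture("wrist"); save(c,"w4.png"); o=get_obs(); print(o["tool_pos"],o["tcp_rot"],o["contact_force"])
np.savez("w4",**{k:c[k] for k in c})
print(proj(c,[655.9,137.6,92]))
E
```

```text
time: 9.28
tool_pos: [669.1, 68.7, 66.7]
tcp_rot: [3.142, 0.0, 1.768]
contact_force: [-0.3, -0.2, -8.1]
grip_width: 36.0
[669.09  68.64  66.75] [3.14 0.   1.77] [-0.05  0.13 -7.  ]
[322.96 116.59]
```

View pics/w4.png

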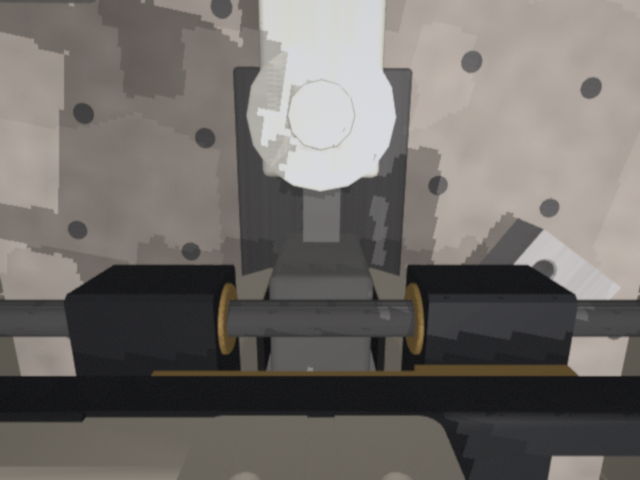

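Stud at (321,115), within about 1 mm of where it should be above the saddle. A small correction, then I set the jack down and release.

```bash
python3 -m handwheel '[[[-1,0.6,-2],[0,0,0]],[[0,0,-2],[0,0,0]],[[0,0,-1],[0,0,0]],[[0,0,-1],[0,0,0]],[[0,0,0],[0,0,0]],[[0,0,0],[0,0,0]],[[0,0,0],[0,0,0]]]'
```

```text
time: 10.2
tool_pos: [668.1, 69.9, 61.1]
tcp_rot: [3.141, 0.0, 1.769]
contact_force: [-1.5, 0.1, -1.6]
grip_width: 36.2
```

```bash
python3 -m handwheel '[[[0,0,0],[0,0,0]],[[0,0,0],[0,0,0]],[[0,0,0],[0,0,0]],[[0,0,0],[0,0,0]],[[0,0,15],[0,0,0]],[[0,0,30],[0,0,0]],[[0,0,35],[0,0,0]],[[0,0,35],[0,0,0]],[[0,0,0],[0,0,0]]]' 0.45
python3 - <<'E'
from h import *
c=capture("wrist"); save(c,"w5.png"); o=get_obs(); print(o["tool_pos"],o["tcp_rot"],o["contact_force"])
E
python3 -m handwheel '[[[7,-37,0],[0,0,0]],[[8,-37,0],[0,0,0]],[[8,-37,0],[0,0,0]],[[7,-38,0],[0,0,0]],[[8,-38,0],[0,0,0]],[[0,0,0],[0,0,0]],[[0,0,0],[0,0,0]]]' 1
python3 - <<'E'
from h import *
np.set_printoptions(precision=1,suppress=True)
o=get_obs(); print(o["tool_pos"],o["grip_width"])
cs=[]
for n in ("side","top"):
    c=capture(n); print(n,[(round(r["score"],2),w(c,r["xyz"])) for r in spot_in("paddle_top",n)[:2]])
    P=[705.5,-117,123]; u,v=proj(c,P).astype(int); print(u,v); x=max(u-110,0);y=max(v-110,0)
    x=min(x,400); y=min(y,240); cs.append(cv2.resize(c["img"][y:y+240,x:x+240],(400,400))); print("crop",x,y)
cv2.imwrite("pics/st6.png",cv2.cvtColor(np.hstack(cs),cv2.COLOR_RGB2BGR))
E
```

```text
time: 11.32
tool_pos: [669.9, 69.9, 180.7]
tcp_rot: [3.133, 0.002, 1.769]
contact_force: [0.7, -0.5, -0.9]
grip_width: 50.7
[668.80681198  69.84112571 178.24623098] [3.13739184e+00 8.83975120e-04 1.76886547e+00] [ 0.46806577  0.5243273  -1.383189  ]
time: 12.25
tool_pos: [705.5, -116.6, 174.7]
tcp_rot: [-3.14, -0.001, 1.769]
contact_force: [0.1, 0.4, 0.6]
grip_width: 0.7
[ 705.5 -116.6  174.7] 0.7216578183710318
side [(0.6, array([693.2, -93.3, 113.1]))]
265 205
crop 155 95
top [(0.74, array([596.7, 289.8,  95.3])), (0.46, array([679.6,  18.6,  63.2]))]
353 201
crop 243 91
```

View pics/st6.png

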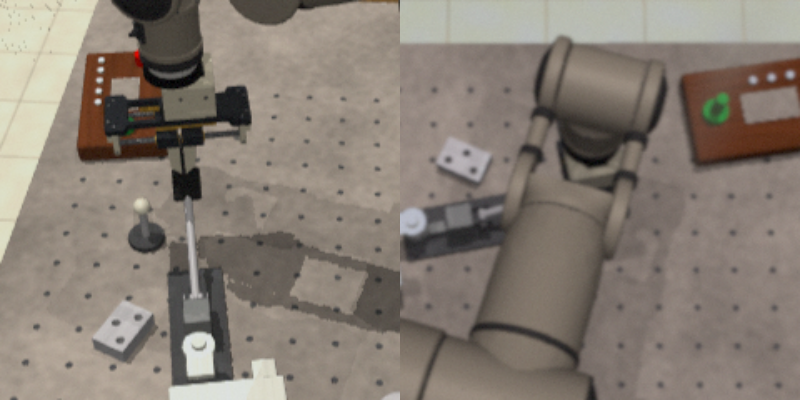

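View pics/w5.png

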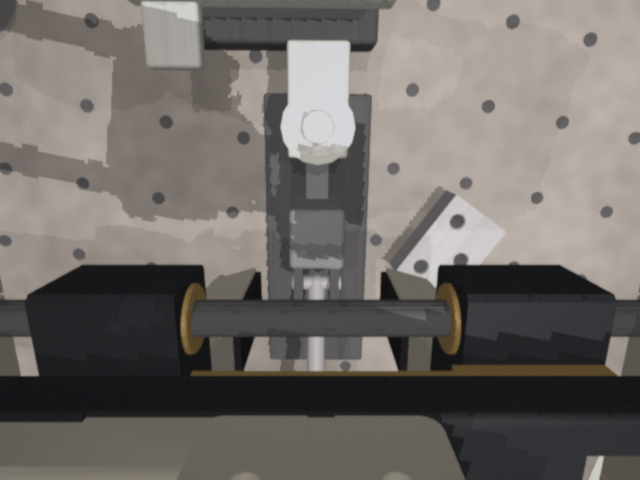

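The side crop shows the closed fingertips right above the paddle (187,185). The wrist view shows the stud (317,126) on the jack's axis, with the bystanders undisturbed. Now I lower to contact and start the stroke along the arc.

```bash
python3 -m handwheel '[[[0,0,-12],[0,0,0]],[[0,0,-12],[0,0,0]],[[0,0,-5],[0,0,0]],[[0.4,-2,-5.3],[0,0,0]],[[0.4,-2,-5.3],[0,0,0]],[[0.4,-2,-5.3],[0,0,0]],[[0.3,-1.4,-5.4],[0,0,0]],[[0.3,-1.4,-5.5],[0,0,0]],[[0.3,-1.4,-5.5],[0,0,0]],[[0,0,0],[0,0,0]]]' 1
python3 - <<'E'
from h import *
np.set_printoptions(precision=1,suppress=True)
o=get_obs(); print(o["tool_pos"],o["contact_force"],o["moment"])
E
```

```text
time: 13.7
tool_pos: [708.2, -127.3, 114.5]
tcp_rot: [3.141, -0.0, 1.769]
contact_force: [-1.1, 1.6, 5.5]
grip_width: 0.1
[ 708.2 -127.3  114.5] [-1.1  1.6  5.5] [0.2 0.3 0. ]
```

```bash
python3 -m handwheel '[[[0.2,-0.9,-5.6],[0,0,0]],[[0.2,-0.9,-5.6],[0,0,0]],[[0.2,-0.9,-5.6],[0,0,0]],[[0.1,-0.4,-4.7],[0,0,0]],[[0.1,-0.4,-4.7],[0,0,0]],[[0,-0.3,-4.7],[0,0,0]],[[0,0,-4],[0,0,0]],[[0,0,-4],[0,0,0]],[[0,0,-4],[0,0,0]],[[0,0,-4],[0,0,0]],[[0,0,-4],[0,0,0]],[[0,0,0],[0,0,0]]]' 
python3 -m handwheel '[[[0,0,-1.5],[0,0,0]],[[0,0,0],[0,0,0]],[[0,0,0],[0,0,0]]]'
```

```text
time: 15.2
tool_pos: [709.0, -130.9, 64.4]
tcp_rot: [3.141, -0.0, 1.769]
contact_force: [-3.7, 2.7, 7.4]
grip_width: 0.1
time: 15.58
tool_pos: [709.0, -130.8, 63.6]
tcp_rot: [3.141, -0.0, 1.769]
contact_force: [-3.3, 2.2, 8.7]
grip_width: 0.2
```

```bash
python3 -m handwheel '[[[0,0,-2],[0,0,0]],[[0,0,0],[0,0,0]],[[0,0,0],[0,0,0]]]'; python3 -m handwheel '[[[0,0,-2],[0,0,0]],[[0,0,0],[0,0,0]],[[0,0,0],[0,0,0]]]'
```

```text
time: 15.95
tool_pos: [709.1, -130.8, 62.8]
tcp_rot: [3.14, 0.0, 1.769]
contact_force: [-5.7, 2.5, 14.9]
grip_width: 0.1
time: 16.32
tool_pos: [709.2, -130.7, 62.2]
tcp_rot: [3.14, 0.001, 1.769]
contact_force: [-9.6, 4.6, 20.4]
grip_width: 0.4
```

Fz climbs steeply now, so the handle is on its end stop. There is a side load of about 10 N, so I ease that off and check.

```bash
python3 -m handwheel '[[[-1,0.4,0],[0,0,0]],[[0,0,0],[0,0,0]],[[0,0,0],[0,0,0]],[[0,0,0],[0,0,0]]]'
python3 - <<'E'
from h import *
np.set_printoptions(precision=1,suppress=True)
print(get_obs()["contact_force"])
c=capture("side"); 
for t in ("lift_pad","gauge_block","ring_gauge","ref_sphere","paddle_top"): print(t,[(round(r["score"],2),w(c,r["xyz"])) for r in spot_in(t,"side")[:2]])
cs=[cv2.resize(c["img"][150:390,165:365],(500,600))]
cv2.imwrite("pics/s7.png",cv2.cvtColor(np.hstack(cs),cv2.COLOR_RGB2BGR))
E
```

```text
time: 16.82
tool_pos: [709.1, -130.7, 62.4]
tcp_rot: [3.138, 0.002, 1.769]
contact_force: [-5.3, 3.3, 19.1]
grip_width: 0.2
[-5.3  3.3 19.1]
lift_pad [(0.62, array([591. , 319.5, 108.2]))]
gauge_block [(0.87, array([770.9,  72.3,  27.2]))]
ring_gauge [(0.59, array([390.3, 196. ,  27.7])), (0.19, array([776.6,  75.5,  30.2]))]
ref_sphere [(0.62, array([ 770.2, -110.5,   13.4]))]
paddle_top [(0.75, array([691.7, -74.3,  45.4]))]
```

View pics/s7.png

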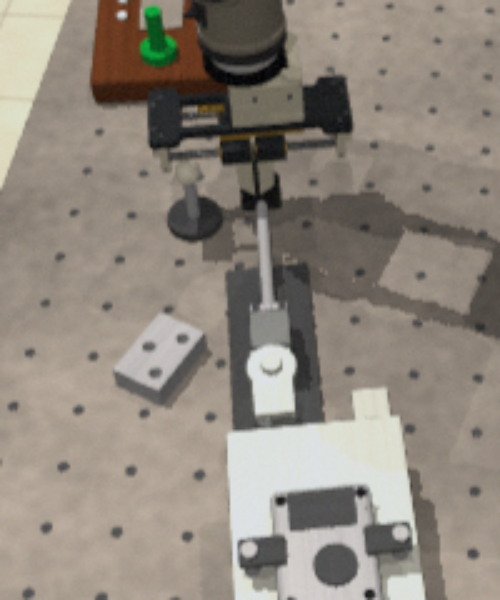

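The view shows the handle pressed down with the fingertips on the paddle. The plate is raised with the lug on the saddle, and the block and ball stand are untouched. One last numeric check of the stud height, then I hand in.

```bash
python3 -m handwheel '[[[0,0,0],[0,0,0]],[[0,0,0],[0,0,0]],[[0,0,0],[0,0,0]],[[0,0,0],[0,0,0]]]'; python3 - <<'E'
from h import *
c=capture("side")
for z in (92,105,113): print(z,proj(c,[655.5,137.5,z]))
o=get_obs(); print(o["tool_pos"],o["contact_force"])
bot.close_job()
E
```

```text
time: 17.62
tool_pos: [709.1, -130.7, 62.4]
tcp_rot: [3.138, 0.002, 1.769]
contact_force: [-6.1, 2.6, 20.1]
grip_width: 0.4
92 [273.4404394  300.94543689]
105 [273.03506796 297.26303565]
113 [272.78210542 294.96511955]
[ 709.09205435 -130.70425222   62.38601095] [-5.47165579  3.7347776  20.32576402]
the job is handed in; nothing more can be done
```

The jack is standing under the marked lift pad with its handle held fully down, and the plate is raised on it. I handed the job in at about 17.6 s.

I gripped the jack by its block and set it down with the saddle about 1 mm from the pad centre while the handle was still up. After letting go, I pushed the paddle down with the closed fingers along its arc until it reached the end stop.

What the last checks showed:
- **Handle:** the TCP is at z = 62.4 mm, so the fingertips are at about 40 mm, which matches the fully-down paddle height of 41 mm. The downward push was steady at about 20 N; it rose from about 9 N as the handle reached the stop.
- **Plate:** in the side view the stud is at pixel row 295. That corresponds to a height of about 113 mm, against about 92 mm before, so a lift of about 21 mm, as the full stroke should give.
- **Bystanders:** the ring gauge, gauge block and ball stand were found within about 7 mm of their first fixes. That is roughly the detector's accuracy, and the side picture shows the block and ball stand undisturbed; the ring gauge was outside that crop.

Two points did not fully agree:
- **Sideways load:** about 6 N of side force remains on the fingers, down from about 10 N after I eased it off.
- **Paddle position:** the detector's last fix for the paddle was about 60 mm off along the handle, probably because the gripper hid it. I relied on the tool height and force instead.

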